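# Load the filter plate and hold the reader's hood open

## Robot

A 6-joint arm with a two-finger parallel gripper is mounted at the origin on a cart in front of the work surface, level with it; the furniture and walls round the work are solid. World frame = base frame: x ahead of the robot, y to its left, z up, the work surface at z = 0. Lengths are in mm, angles in rad, forces in N, time in s.
With the tool pointing down it reaches from about 275 to 750 mm from the base axis. Payload 10.2 kg.
Tool frame: the origin (TCP) lies between the finger pads; the fingertips stand 17 mm ahead of it and the grasp point (between the pads) lies 2 mm behind it; y points along the fingers, x is the direction in which the jaws open and shut, and the axes are right-handed (so a half turn about y gives the same grasp; the last joint's range is limited). The gripper opens to 85 mm and grips with 20 to 120 N. Pads are 22 mm wide; open, the fingers measure 114 mm over their backs; the gripper's body (76 mm by 85 mm) begins 54 mm behind the grasp point. The pads swing forward as they close: fully open they stand 13 mm farther back than shut.
Start: joints at [0.888, 0.313, 1.498, -0, 1.331, -0.223], TCP at [232.992, 470.474, 248.294] pointing down, gripper open.
Joint ranges: [-2.94, 2.94], [-0.97, 2.17], [0.19, 2.56], [-1.23, 4.37], [0.02, 3.11], [-2.88, 2.88]. Speed limits (rad/s): [2.39, 2.39, 3.01, 3.14, 3.14, 3.14].

## Interface

Orientations are given as a unit quaternion [w, x, y, z].
In Python, from rig import ctrl gives the robot as it stands.
- The arm moves only by the tool jog_arm, never from a script. Its argument "targets" is a list of rows, each an object with "offset": the shift along the tool's x, y, z in m, a list of three; "yaw": the turn about the tool's y in rad. In form: [{"offset": [dx, dy, dz], "yaw": yaw}, ...]. A call has 1 to 12 rows; each row is the pose to reach, as a shift and turn from the pose measured when the call began, along the tool's axes at that moment; what a row does not reach only later rows make up. A row lasts 1/12 s, in which the tool goes at most 41.7 mm and 7.16 degrees, less where a joint would pass 70% of its speed; a pose out of reach is approached as far as the arm can. A call with a gripper value outside its range is refused whole. "fingers" is the finger opening in m, from 0 to 0.0854, set as the call begins (left out, the last holds). The fingers move at their own pace and stop on an object; "grip_force" is the grip in N (left out, the last holds). Time passes only in rows, so rows that repeat a pose let the fingers close. It gives the time, the measured TCP pose, the force and the opening at its end, in the units of the state.
- ctrl.sense(): the state, without advancing time (a new reading comes with each control period).
- ctrl.capture(name): name is "scene" or "side" or "wrist"; returns a dict with "img" (420x560x3 uint8, red, green, blue), "intrinsics" (3x3 intrinsics, pixels), "k1" (the pictures are not rectified: a ray, as slopes to the right and down, at radius r is drawn at 1 + k1 r^2 times it, then the intrinsics apply), "T" (4x4, takes a point from camera to world coordinates); the wrist camera has in their place "mount" (4x4, takes a point from camera to tool coordinates, whose origin is the TCP and whose axes are the tool frame's). Camera axes: x right, y up, looking along -z (the intrinsics and any distortion apply to the point x, -y, -z); pixel columns grow to the right and rows downward; lengths in mm; the calibration is good to about 2 mm. A picture is of the moment at which its call begins: read the wrist's pose just before it. There is no depth.
- ctrl.finish_job(): hands the job in, once; it reports no verdict.
Trained networks look in the newest picture that a camera, given by its name, has taken for a name from the list of things; names that differ only in an ending like _2 or _b are one class to them, and where a whole thing is asked for, a point or a joint stands for the part that bears it (a point fixed in the world has none). Each returns a list of dicts, best first, with "score" (0 to 1); they miss things now and then, are a little off and sometimes report something else, mostly with a low value. They report only what shows in the picture. A call takes as long as a camera call. They do not tell look-alikes from the thing itself.
- ctrl.boxes_of(camera, target): "box" ([left, top, right, bottom] in pixels, round what is visible of it).
- ctrl.regions_of(camera, target): "region" (420x560 bool, what is visible of it) and "box" ([left, top, right, bottom] in pixels, round what is visible of it).
The state is a dict: "time_s": time; "joints": joint angles; "dq": joint speeds; "tau": joint torques, N m; "eef_pos": TCP position; "ee_rot": TCP orientation; "force": force on the tool from outside, world axes, zero at the start; "wrist_torque": the same for the moment, N m; "grip_width": opening from 0.0 (shut) to 1.0 (fully open).
Only numpy, scipy, OpenCV 4.12 (cv2) and the standard library are available. Lean on these libraries where they do the work, as an engineer would, in place of code of your own. Each camera call takes 0.05 s, during which the arm holds its last target.

## Task

Take the wide filter plate (the one with the square window) out of the aluminium stand and slide it down into the slot on top of the bench reader, beside the hood, until its cross-bar rests on the housing, keeping the hood shut meanwhile. Then take the hood, which springs shut by itself, by its bar handle with the fingers, raise it to 45 degrees open and hold it still there so that a colleague can set a sample in the chamber: finish while holding it, without letting go. Leave the narrow plate and the other things on the bench where they are.

Things in the scene. Friction and masses are not known exactly. Their poses are not given: they have to be found in the camera images.
- wide_plate_centre (a point): Centre of the loose wide white filter plate, 96 mm tall, 60 g, upright in the stand. Own x: thickness, y: width, z: up. From below: blade 50 wide, 6 thick, 62 tall, with a square window; cross-bar 66 wide, 10 thick, 12 tall; square grip tab 30 wide, 10 thick, 22 tall, its middle 37 mm above this point (bottom edge 48 mm below). Front and back alike: either way round fits the slot.
- narrow_plate_centre (a point): The same point and axes of the narrow white filter plate beside it, which stays: blade 34 mm wide, with a small round window, cross-bar 50 mm wide, round grip tab of 26 mm diameter, 96 mm tall overall. The two may have changed places.
- stand: Fixed plain aluminium block 34 x 150 x 28 mm with two like slots (7.5 x 54 mm, 24 mm deep) end to end, 70 mm apart; origin at the centre of its underside, its own y along its length. The plates stand in the slots, lower edge 4 mm above the bench.
- reader: Fixed white bench reader, 170 mm deep (own x, front at -x), 200 mm wide (own y, + at its left as seen from the robot), top at 85 mm; origin at the centre of its underside. The grey hood covers the right part, the filter slot is in the left part.
- slot_mouth (a point): Centre of the filter slot's mouth, level with the reader's flat top. Slot 8 mm along own x, 54 along own y, 70 deep; its long sides have a 45 degree lead-in, 5 mm deep, so the mouth is about 18 mm wide. The blade goes in along -z, its width along own y; when home, the cross-bar rests on the top at both ends of the slot and the plate's centre is 14 mm below this point.
- hood_handle (a point): Middle of the hood's black bar handle: round, 10 mm thick, 90 long, parallel to the hinge (own y), on two posts at its ends rising forward and up at 45 degrees from the hood's front edge: fingers can straddle it from above, and it can turn between them. Hood shut: 178 mm in front of and 33 above the hinge axis, 123 above the bench; hood's top 95 above the bench, its edge 23 behind the bar.
- hood_hinge (a point): Middle of the hood's hinge axis (along own y), at the rear, 90 mm above the bench.
- hood (a joint): Hood angle in rad: 0 shut, grows as the front edge rises, 0.785 is 45 degrees, stop at 1.5. Weight and a spring close it: some 2 to 4 N at the handle holds it.
- timer: Bystander: flat white bench timer 58 x 68 x 16 mm, the one in front of the reader near the bench's front edge; origin at the centre of its underside.
- label_tape: Bystander: roll of tape lying flat, 55 mm diameter, 18 mm high, the one to the left of the stand; origin at the centre of its underside.
- marker: Bystander: marker pen 117 mm long lying behind the reader; origin at the centre of its underside.
- beaker_100: Bystander: small glass beaker, 56 mm diameter, 68 mm high, behind the reader; origin at the centre of its underside.
- flask_1: Bystander: conical flask, 66 mm diameter, 108 mm high, at the back; origin at the centre of its underside.
Mind the look-alikes: they are no part of the job. What is shaped like the part that bears wide_plate_centre but black or brown is not meant.

How it is judged:
By the outcome, as a careful person would: the job done as asked, in the order asked, and still so for the second after the job is handed in, while the arm keeps its last pose, push and grip.
It also fails if it takes over 67 s, if anything falls off the work surface, if the arm or the gripper's body presses on something with over 40 N, if the wrist force passes 120 N, or if a joint passes its speed limit or range.

## Working session

There is one attempt and no reset: what is moved stays moved. The work goes in short steps, Python scripts to look and compute and a tool call to move; the robot and the scene stay as the last step left them, time stands still between calls to the robot, and variables do not carry over. Pictures are saved under pics/ and viewed, and the job is handed in when it is done.

Besides the shell and the picture viewer there is one more tool, called after ">>>" in YAML: its name, and indented under it one key for each argument. jog_arm: Moves the arm, as the interface text tells. Its arguments: {"type":"object","properties":{"targets":{"type":"array"},"fingers":{"type":"number"},"grip_force":{"type":"number"}},"required":["targets"]}

```bash
ls; mkdir -p pics
python3 - <<'E'
from rig import ctrl
import cv2
s=ctrl.sense(); print(s)
for n in ["scene","side","wrist"]:
    c=ctrl.capture(n); cv2.imwrite(f"pics/{n}0.png",c["img"][:,:,::-1])
    print(n,c["intrinsics"].tolist(),c["k1"],(c.get("T") if "T" in c else c["mount"]).tolist() if not isinstance(c.get("T",c.get("mount")),list) else c.get("T",c.get("mount")))
E
```

```text
pics
{'time_s': 0.0, 'joints': array([ 8.87587247e-01,  3.13440073e-01,  1.49843099e+00, -1.46510044e-05,
        1.33102133e+00, -2.23401787e-01]), 'dq': array([-0.00011066, -0.0001037 ,  0.00106978,  0.00080145,  0.00025118,
       -0.00096166]), 'tau': array([ 1.13541981e-03, -4.12258673e+01, -2.59743172e+01, -4.51549795e-05,
        3.95024166e-03,  9.70243320e-06]), 'eef_pos': array([232.84193109, 470.27465508, 247.74244314]), 'ee_rot': array([-0.60063068,  0.60093983,  0.37247051, -0.37333607]), 'force': array([-0.10410145,  0.65499759, -0.08790823]), 'wrist_torque': array([-0.0039384 , -0.02899615,  0.02499706]), 'grip_width': 1.0005585338226635}
scene [[539.0666403562203, 0.0, 283.11873770725816], [0.0, 539.0666403562203, 205.77490577366652], [0.0, 0.0, 1.0]] -0.019188187961834594 [[-0.5943548985153843, 0.3966231415438223, -0.6995944097851815, -284.1485340502968], [-0.8039904418889109, -0.2730577084726527, 0.5282412869086791, 1033.4952971702442], [0.018483072310652302, 0.8764300151384438, 0.4811744014412927, 708.88757600969], [0.0, 0.0, 0.0, 1.0]]
side [[504.1904821800911, 0.0, 274.3991532849993], [0.0, 504.1904821800911, 203.17254771009559], [0.0, 0.0, 1.0]] -0.015289467991043845 [[0.9933078215515405, -0.0988964342748273, 0.05965791592285152, 665.7402585097585], [0.1154865369941595, 0.8574337225307651, -0.5014681158759068, -279.0788927908556], [-0.0015593003655148927, 0.5050018878724712, 0.8631168297673326, 1173.4771689526103], [0.0, 0.0, 0.0, 1.0]]
wrist [[311.47695149828564, 0.0, 280.6089103288786], [0.0, 311.47695149828564, 210.5931467780895], [0.0, 0.0, 1.0]] -0.018450704895282874 [[0.9999984286064212, -0.0016281888296845134, 0.0007012744263309285, 1.3731412338267024], [0.0011156275788005271, 0.2705491238061282, -0.9627055245415598, -125.31534107269788], [0.0013777371997424567, 0.9627047941133714, 0.27055051511933453, 68.32993341161769], [0.0, 0.0, 0.0, 1.0]]
```

View pics/scene0.png

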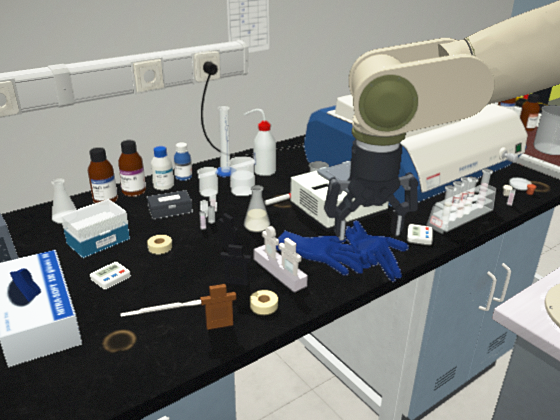

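View pics/side0.png

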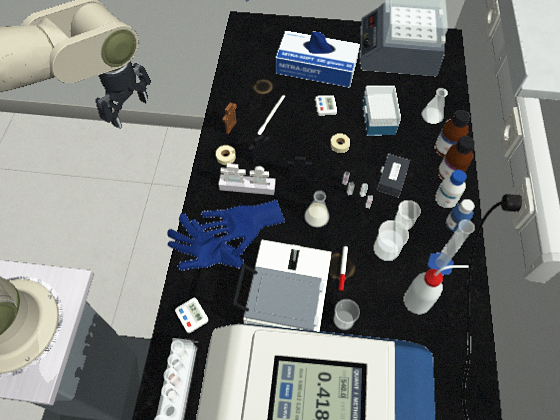

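View pics/wrist0.png

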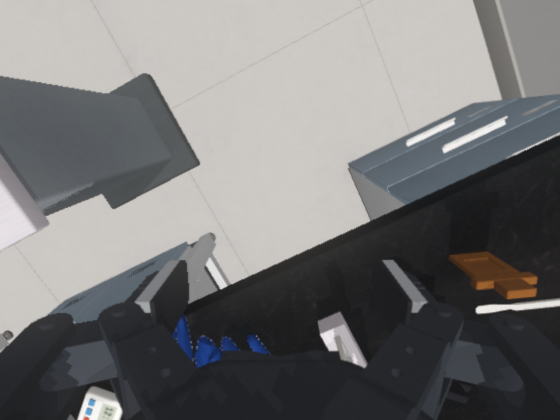

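```bash
cat > h.py <<'E'
import numpy as np, cv2
from rig import ctrl
from scipy.spatial.transform import Rotation as R
def rot(s):
    q=s["ee_rot"]; return R.from_quat([q[1],q[2],q[3],q[0]]).as_matrix()
def camT(c,s=None):
    if "T" in c: return np.array(c["T"])
    T=np.eye(4);T[:3,:3]=rot(s);T[:3,3]=s["eef_pos"]; return T@np.array(c["mount"])
def proj(P,c,T):
    P=np.atleast_2d(P); p=(P-T[:3,3])@T[:3,:3]; x=p[:,0]/-p[:,2]; y=-p[:,1]/-p[:,2]
    f=1+c["k1"]*(x*x+y*y); K=np.array(c["intrinsics"])
    return np.c_[K[0,0]*x*f+K[0,2],K[1,1]*y*f+K[1,2]]
def ray(uv,c,T):
    K=np.array(c["intrinsics"]); d=np.array([(uv[0]-K[0,2])/K[0,0],(uv[1]-K[1,2])/K[1,1]]); u=d.copy()
    for _ in range(10): u=d/(1+c["k1"]*(u@u))
    v=T[:3,:3]@np.array([u[0],-u[1],-1]); return T[:3,3],v/np.linalg.norm(v)
def onz(uv,z,c,T):
    o,v=ray(uv,c,T); return o+v*(z-o[2])/v[2]
def tri(rs):
    A=np.zeros((3,3));b=np.zeros(3)
    for o,v in rs:
        M=np.eye(3)-np.outer(v,v);A+=M;b+=M@o
    return np.linalg.solve(A,b)
E
python3 - <<'E'
from h import *
names=["wide_plate_centre","narrow_plate_centre","stand","reader","hood_handle","hood","timer","label_tape","marker","beaker_100","flask_1"]
for cam in ["scene","side"]:
    c=ctrl.capture(cam)
    img=c["img"][:,:,::-1]
    for n in names:
        print(cam,n,[(round(b["score"],2),np.round(b["box"]).tolist()) for b in ctrl.boxes_of(cam,n)[:4]])
    if cam=="side": cv2.imwrite("pics/side_a.png",cv2.resize(img[140:340,160:370],None,fx=3.8,fy=3,interpolation=cv2.INTER_CUBIC)[:600,:800])
    else: cv2.imwrite("pics/scene_a.png",cv2.resize(img[210:310,230:360],None,fx=6,fy=6,interpolation=cv2.INTER_CUBIC))
E
```

```text
scene wide_plate_centre [(0.73, [223.0, 242.0, 252.0, 285.0]), (0.55, [219.0, 215.0, 238.0, 251.0])]
scene narrow_plate_centre [(0.7, [264.0, 224.0, 280.0, 257.0]), (0.16, [316.0, 160.0, 351.0, 188.0])]
scene stand [(0.85, [254.0, 246.0, 308.0, 290.0])]
scene reader [(0.67, [293.0, 165.0, 386.0, 232.0]), (0.21, [317.0, 163.0, 351.0, 179.0])]
scene hood_handle [(0.66, [318.0, 162.0, 349.0, 196.0])]
scene hood []
scene timer [(0.71, [406.0, 226.0, 430.0, 242.0]), (0.42, [319.0, 164.0, 350.0, 182.0])]
scene label_tape [(0.9, [253.0, 289.0, 278.0, 315.0])]
scene marker []
scene beaker_100 [(0.68, [309.0, 162.0, 329.0, 169.0]), (0.42, [258.0, 245.0, 307.0, 292.0]), (0.28, [252.0, 287.0, 277.0, 314.0])]
scene flask_1 [(0.68, [244.0, 184.0, 266.0, 231.0])]
side wide_plate_centre [(0.9, [220.0, 164.0, 243.0, 182.0]), (0.73, [284.0, 159.0, 311.0, 177.0]), (0.66, [251.0, 137.0, 267.0, 161.0]), (0.59, [224.0, 102.0, 237.0, 133.0])]
side narrow_plate_centre [(0.8, [250.0, 167.0, 268.0, 183.0]), (0.26, [231.0, 262.0, 327.0, 331.0])]
side stand []
side reader [(0.79, [230.0, 241.0, 332.0, 332.0])]
side hood_handle [(0.58, [231.0, 264.0, 319.0, 330.0]), (0.25, [177.0, 301.0, 206.0, 331.0])]
side hood [(0.62, [228.0, 263.0, 326.0, 330.0])]
side timer [(0.74, [174.0, 298.0, 207.0, 330.0]), (0.26, [233.0, 264.0, 322.0, 330.0])]
side label_tape [(0.61, [219.0, 149.0, 236.0, 165.0])]
side marker [(0.65, [339.0, 247.0, 348.0, 288.0])]
side beaker_100 [(0.64, [334.0, 299.0, 364.0, 332.0])]
side flask_1 [(0.9, [305.0, 189.0, 330.0, 226.0])]
```

View pics/side_a.png

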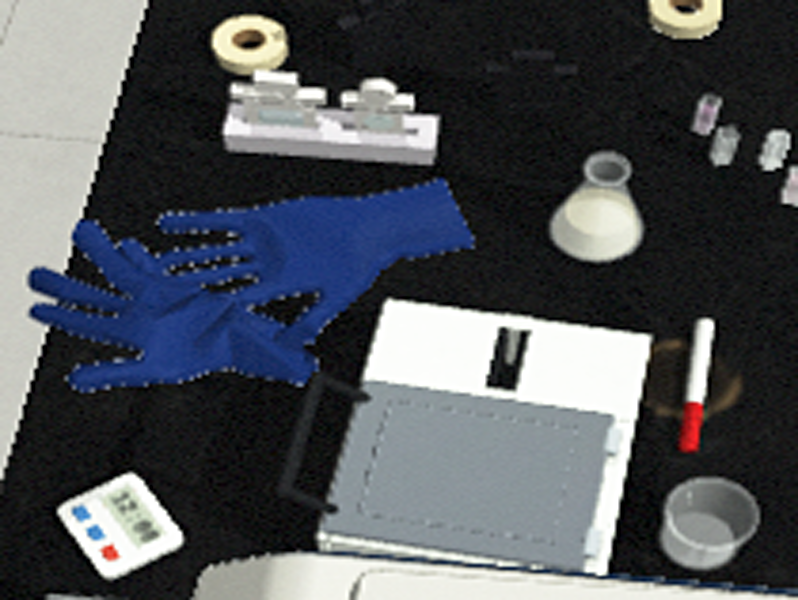

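View pics/scene_a.png

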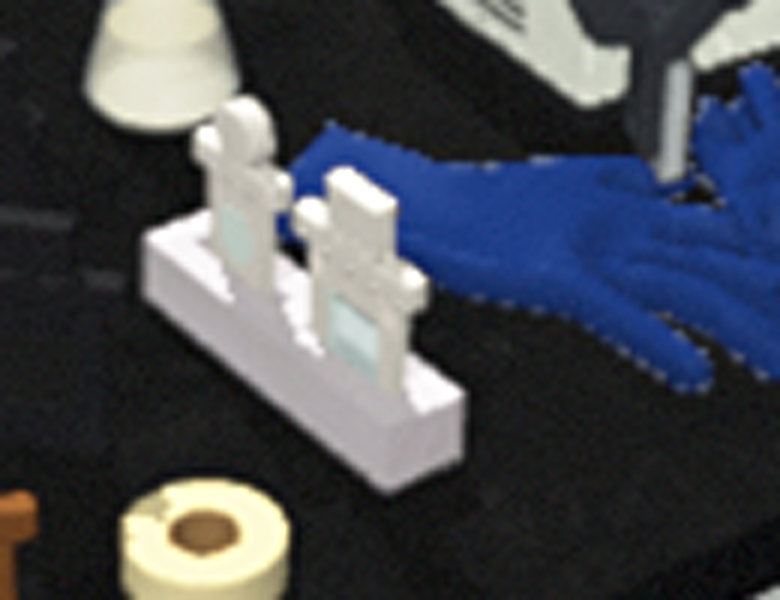

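Run:
```python
from h import *
from scipy.optimize import least_squares
s=ctrl.sense(); print(np.round(rot(s),3))
c=ctrl.capture("side"); T=camT(c)
P=lambda a,b:(160+a/3.8,140+b/3)
for n,uv,z in [("tl",P(388,298),85),("tr",P(652,335),85),("br",P(608,572),85),("h1",P(318,378),123),("h2",P(286,492),123),("slot1",P(511,328),85),("slot2",P(503,388),85),
 ("st_fl",P(226,113),28),("st_bl",P(224,135),28),("st_br",P(436,150),28),("st_tr",P(440,118),28),("tab",P(275,76),100),("timer",P(120,527),16)]:
    print(n,np.round(onz(uv,z,c,T),1))
c2=ctrl.capture("scene");T2=camT(c2)
Q=lambda a,b:(230+a/6,210+b/6)
for n,uv,z in [("st near-left",Q(388,470),28),("near-right",Q(462,395),28),("far-left",Q(145,235),28),("tabtop",Q(358,190),100)]:
    print(n,np.round(onz(uv,z,c2,T2),1))
```

```text
[[ 0.444  0.    -0.896]
 [ 0.896  0.     0.444]
 [ 0.    -1.    -0.   ]]
tl [572.8 250.   85. ]
tr [740.4 236.7  85. ]
br [726.5  44.8  85. ]
h1 [543.4 160.6 123. ]
h2 [538.2  70.6 123. ]
slot1 [652.5 232.7  85. ]
slot2 [652.5 181.2  85. ]
st_fl [429.2 449.   28. ]
st_bl [431.8 425.6  28. ]
st_br [582.8 427.1  28. ]
st_tr [581.7 461.1  28. ]
tab [470.7 444.6 100. ]
timer [427.4  66.1  16. ]
st near-left [408.9 476.   28. ]
near-right [428.1 428.1  28. ]
far-left [577.7 463.1  28. ]
tabtop [467.7 446.6 100. ]
```

>>> jog_arm:
  targets:
    - {"offset": [0.01,0.005,-0.025],"yaw": -0.06}
    - {"offset": [0.02,0.012,-0.055],"yaw": -0.13}
    - {"offset": [0.032,0.018,-0.087],"yaw": -0.2}
    - {"offset": [0.044,0.025,-0.12],"yaw": -0.27}
    - {"offset": [0.056,0.032,-0.153],"yaw": -0.34}
    - {"offset": [0.068,0.04,-0.185],"yaw": -0.4}
    - {"offset": [0.078,0.045,-0.21],"yaw": -0.45}
    - {"offset": [0.083,0.048,-0.224],"yaw": -0.46}
    - {"offset": [0.083,0.048,-0.224],"yaw": -0.46}
    - {"offset": [0.083,0.048,-0.224],"yaw": -0.46}
    - {"offset": [0.083,0.048,-0.224],"yaw": -0.46}

```text
time_s: 2.37
eef_pos: [469.8, 445.8, 200.5]
ee_rot: [-0.5, 0.5, 0.5, -0.5]
force: [-0.4, 0.2, -0.3]
grip_width: 0.997
```

Run:
```python
from h import *
s=ctrl.sense(); print(s["eef_pos"],s["joints"],s["dq"]);print(np.round(rot(s),4))
c=ctrl.capture("wrist");T=camT(c,s);img=c["img"][:,:,::-1].copy()
for n in ["wide_plate_centre","narrow_plate_centre","stand"]:
    print(n,[(round(b["score"],2),np.round(b["box"]).tolist()) for b in ctrl.boxes_of("wrist",n)[:4]])
cv2.imwrite("pics/w1.png",cv2.resize(img,(800,600),interpolation=cv2.INTER_CUBIC))
import pickle;pickle.dump((s,c),open("w1.pkl","wb"))
```

```text
[469.83888625 445.75129152 200.51945996] [ 5.78477856e-01  6.22391787e-01  1.15335079e+00  1.76825130e-04
  1.36587228e+00 -9.92801905e-01] [ 0.00971309 -0.01325475  0.00408217 -0.0010453   0.00175226 -0.0008717 ]
[[-4.e-04 -1.e-04 -1.e+00]
 [ 1.e+00  1.e-04 -4.e-04]
 [ 1.e-04 -1.e+00  1.e-04]]
wide_plate_centre [(0.84, [355.0, 226.0, 395.0, 260.0]), (0.64, [277.0, 168.0, 289.0, 246.0]), (0.58, [452.0, 142.0, 558.0, 180.0]), (0.53, [318.0, 316.0, 333.0, 351.0])]
narrow_plate_centre [(0.6, [276.0, 246.0, 289.0, 306.0]), (0.59, [0.0, 267.0, 116.0, 420.0])]
stand []
```

View pics/w1.png

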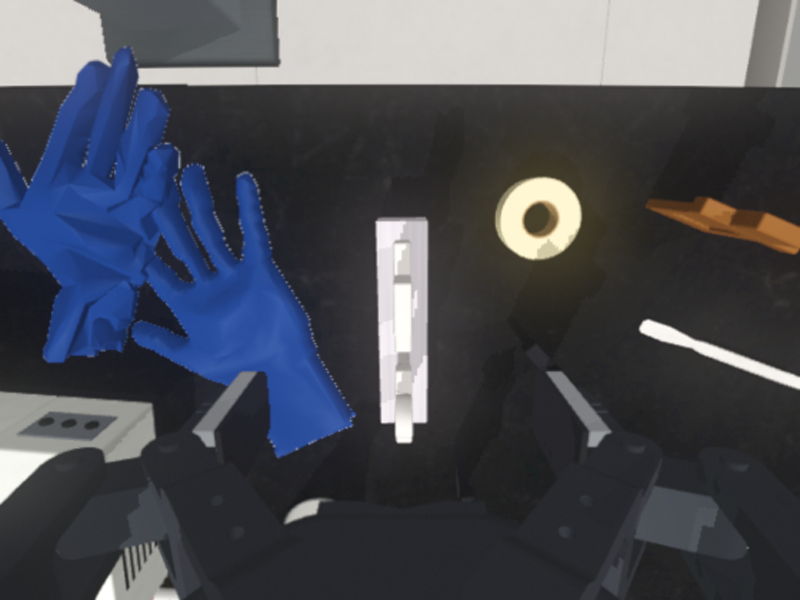

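Run:
```python
from h import *
import pickle
s,c=pickle.load(open("w1.pkl","rb"));T=camT(c,s)
img=c["img"][:,:,::-1]
cv2.imwrite("pics/w1c.png",cv2.resize(img[145:315,230:340],None,fx=3.5*2,fy=3.5,interpolation=cv2.INTER_CUBIC))
f=.7
for n,p,z in [("tabtop L-near",(395,284),100),("tabtop R",(411,284),100),("tab far L",(395,352),100),("tab far R",(410,352),100),("stand tl",(376,219),28),("tr",(427,219),28),("bl",(379,422),28),("br",(427,422),28)]:
    print(n,np.round(onz(np.array(p)*f,z,c,T),1))
```

```text
tabtop L-near [456.3 443.7 100. ]
tabtop R [456.3 452.  100. ]
tab far L [494.4 443.6 100. ]
tab far R [494.4 451.8 100. ]
stand tl [429.4 430.2  28. ]
tr [429.4 463.9  28. ]
bl [580.5 430.4  28. ]
br [580.4 466.6  28. ]
```

View pics/w1c.png

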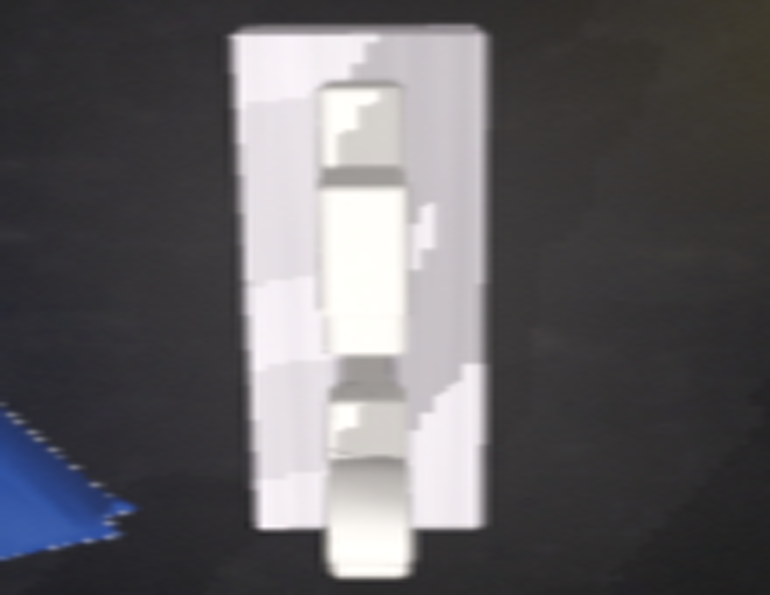

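>>> jog_arm:
  targets:
    - {"offset": [0.001,0.02,0],"yaw": 0}
    - {"offset": [0.002,0.05,0],"yaw": 0}
    - {"offset": [0.002,0.08,0],"yaw": 0}
    - {"offset": [0.002,0.1,0],"yaw": 0}
    - {"offset": [0.002,0.1105,-0.0005],"yaw": 0}
    - {"offset": [0.002,0.1105,-0.0005],"yaw": 0}
    - {"offset": [0.002,0.1105,-0.0005],"yaw": 0}
    - {"offset": [0.002,0.1105,-0.0005],"yaw": 0}
  fingers: 0.045

```text
time_s: 3.23
eef_pos: [471.0, 448.5, 92.3]
ee_rot: [-0.499, 0.5, 0.502, -0.499]
force: [-0.3, -0.2, 0.4]
grip_width: 0.529
```

>>> jog_arm:
  targets:
    - {"offset": [0,0,0],"yaw": 0}
    - {"offset": [0,0,0],"yaw": 0}
    - {"offset": [0,0,0],"yaw": 0}
    - {"offset": [0,0,0],"yaw": 0}
    - {"offset": [0,0,0],"yaw": 0}
    - {"offset": [0,0,0],"yaw": 0}
    - {"offset": [0,0,0],"yaw": 0}
    - {"offset": [0,0,0],"yaw": 0}
  fingers: 0.0
  grip_force: 40

```text
time_s: 3.9
eef_pos: [471.4, 448.0, 93.4]
ee_rot: [-0.499, 0.5, 0.502, -0.499]
force: [-1.8, -3.4, 6.8]
grip_width: 0.112
```

Run:
```python
from h import *
s=ctrl.sense(); print(s["eef_pos"],s["force"],s["wrist_torque"],s["grip_width"]*85.4)
for n in ["wrist","side"]:
    c=ctrl.capture(n);img=c["img"][:,:,::-1]
    cv2.imwrite(f"pics/{n}2.png",img if n=="wrist" else cv2.resize(img[120:220,170:310],None,fx=5,fy=5))
```

```text
[471.43467926 448.00611383  93.42891014] [-1.80018956 -3.42022197  6.84828655] [-0.98907987  0.16562208  0.07984568] 9.537845963234902
```

View pics/wrist2.png

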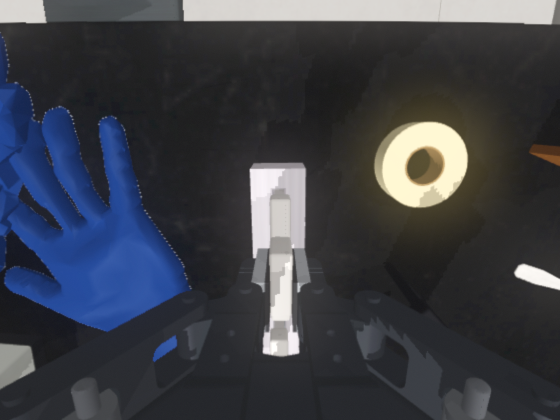

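>>> jog_arm:
  targets:
    - {"offset": [0,-0.006,0],"yaw": 0}
    - {"offset": [0,-0.014,0],"yaw": 0}
    - {"offset": [0,-0.024,0],"yaw": 0}
    - {"offset": [0,-0.036,0],"yaw": 0}
    - {"offset": [0,-0.055,0],"yaw": 0}
    - {"offset": [0,-0.08,0],"yaw": 0}
    - {"offset": [0,-0.11,0],"yaw": 0}
    - {"offset": [0,-0.135,0],"yaw": 0}
    - {"offset": [0,-0.15,0],"yaw": 0}
    - {"offset": [0,-0.157,0],"yaw": 0}
    - {"offset": [0,-0.157,0],"yaw": 0}

```text
time_s: 4.92
eef_pos: [471.0, 448.1, 252.7]
ee_rot: [-0.499, 0.501, 0.503, -0.498]
force: [-0.5, -0.5, -0.6]
grip_width: 0.107
```

Run:
```python
from h import *
s=ctrl.sense(); print(s["eef_pos"],s["force"],s["wrist_torque"],s["grip_width"]*85.4);print(np.round(rot(s),4))
c=ctrl.capture("wrist");img=c["img"][:,:,::-1];cv2.imwrite("pics/w3.png",img)
c=ctrl.capture("side");T=camT(c);print(onz((317,223),0,c,T))
img=c["img"][:,:,::-1];cv2.imwrite("pics/s3.png",cv2.resize(img[80:240,170:340],None,fx=4,fy=3.7))
```

```text
[471.04160081 448.145594   252.73369897] [-0.45054478 -0.52841847 -0.56239603] [-0.00750988  0.02234574  0.02752842] 9.107765635602847
[[-0.0015  0.0071 -1.    ]
 [ 1.      0.0034 -0.0015]
 [ 0.0033 -1.     -0.0071]]
[703.17387014 355.42824477   0.        ]
```

View pics/s3.png

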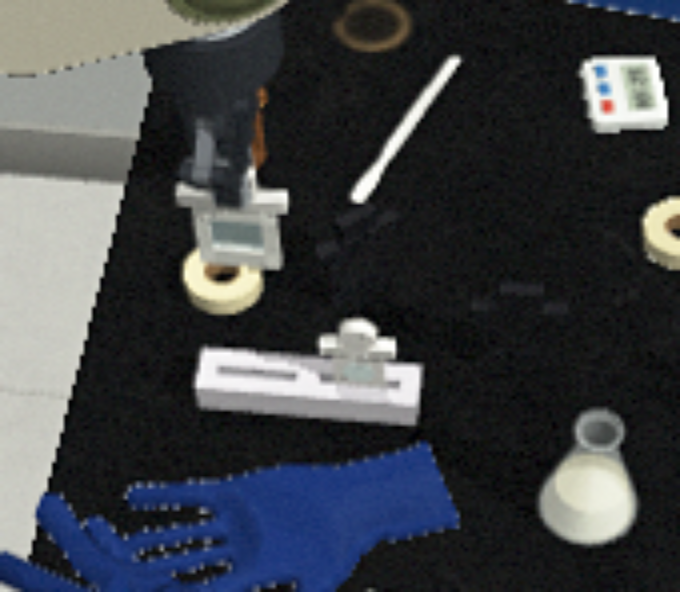

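View pics/w3.png

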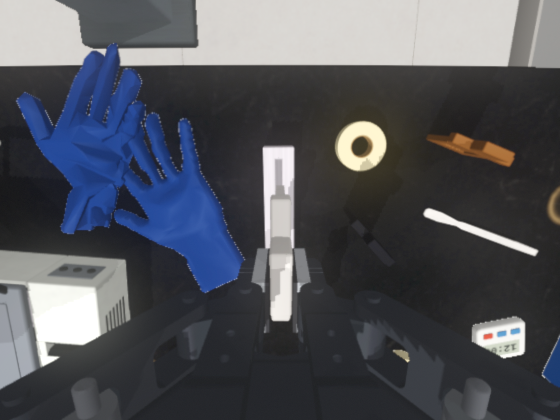

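>>> jog_arm:
  targets:
    - {"offset": [-0.012,0,-0.006],"yaw": 0.08}
    - {"offset": [-0.03,0,-0.016],"yaw": 0.2}
    - {"offset": [-0.054,0,-0.029],"yaw": 0.32}
    - {"offset": [-0.08,0,-0.043],"yaw": 0.44}
    - {"offset": [-0.108,0,-0.058],"yaw": 0.56}
    - {"offset": [-0.136,0,-0.073],"yaw": 0.68}
    - {"offset": [-0.164,0,-0.088],"yaw": 0.8}
    - {"offset": [-0.19,0,-0.102],"yaw": 0.92}
    - {"offset": [-0.212,0,-0.114],"yaw": 1.04}
    - {"offset": [-0.228,0,-0.122],"yaw": 1.16}
    - {"offset": [-0.238,0,-0.127],"yaw": 1.28}
    - {"offset": [-0.241,0,-0.129],"yaw": 1.4}

```text
time_s: 6.02
eef_pos: [600.3, 204.9, 248.1]
ee_rot: [-0.705, 0.705, 0.058, -0.058]
force: [-0.3, 0.2, 0.2]
grip_width: 0.109
```

>>> jog_arm:
  targets:
    - {"offset": [0,0,0],"yaw": 0.1}
    - {"offset": [0,0,0],"yaw": 0.2}
    - {"offset": [0,0,0],"yaw": 0.24}
    - {"offset": [0,0,0],"yaw": 0.24}
    - {"offset": [0,0,0],"yaw": 0.24}

```text
time_s: 6.43
eef_pos: [600.0, 204.8, 246.9]
ee_rot: [-0.706, 0.707, -0.027, 0.026]
force: [-0.6, -0.6, 0.1]
grip_width: 0.106
```

Run:
```python
from h import *
import pickle
s=ctrl.sense(); print(s["eef_pos"],s["joints"],s["grip_width"]*85.4);print(np.round(rot(s),4))
c=ctrl.capture("wrist");img=c["img"][:,:,::-1];cv2.imwrite("pics/w4.png",cv2.resize(img,(800,600),interpolation=cv2.INTER_CUBIC))
pickle.dump((s,c),open("w4.pkl","wb"))
c=ctrl.capture("side");
img=c["img"][:,:,::-1];cv2.imwrite("pics/s4.png",cv2.resize(img[160:360,160:370],None,fx=3.8,fy=3,interpolation=cv2.INTER_CUBIC))
```

```text
[599.98379128 204.83109054 246.93652528] [ 1.44547376e-01  5.62148547e-01  1.13151357e+00 -1.24454214e-04
  1.44972777e+00  2.18950100e-01] 9.026235022535424
[[ 9.972e-01 -1.800e-03  7.430e-02]
 [-7.430e-02 -4.000e-04  9.972e-01]
 [-1.700e-03 -1.000e+00 -5.000e-04]]
```

View pics/w4.png

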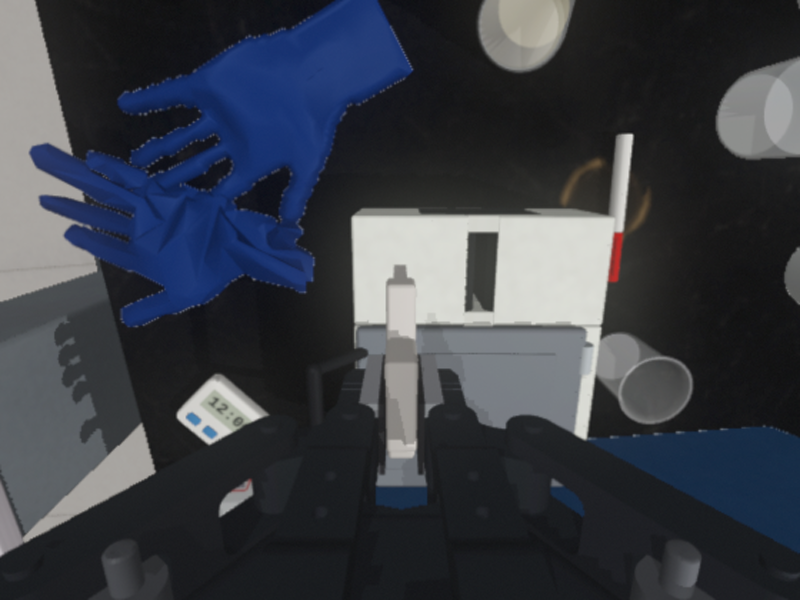

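View pics/s4.png

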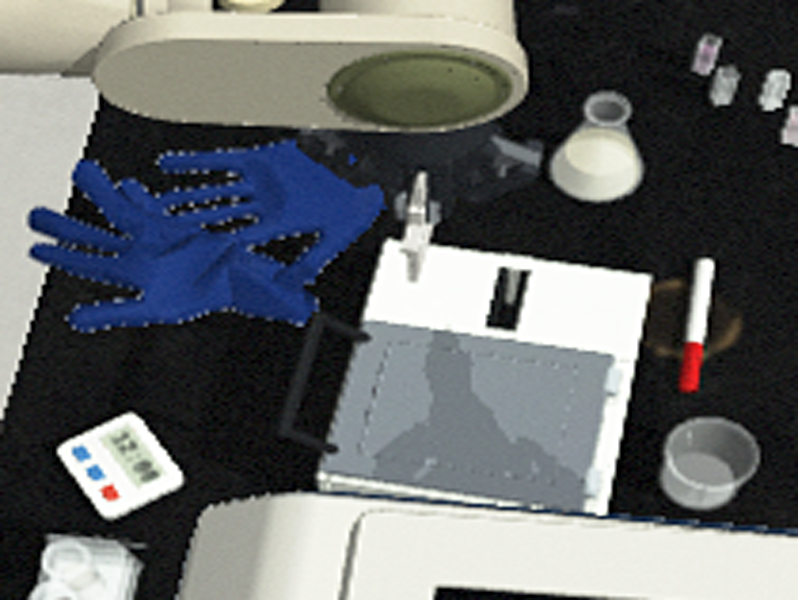

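Run:
```python
from h import *
import pickle
s,c=pickle.load(open("w4.pkl","rb"))
img=c["img"][:,:,::-1]
cv2.imwrite("pics/w4c.png",cv2.resize(img[140:235,240:440],None,fx=4,fy=6,interpolation=cv2.INTER_CUBIC))
```

```text
(no output)
```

View pics/w4c.png

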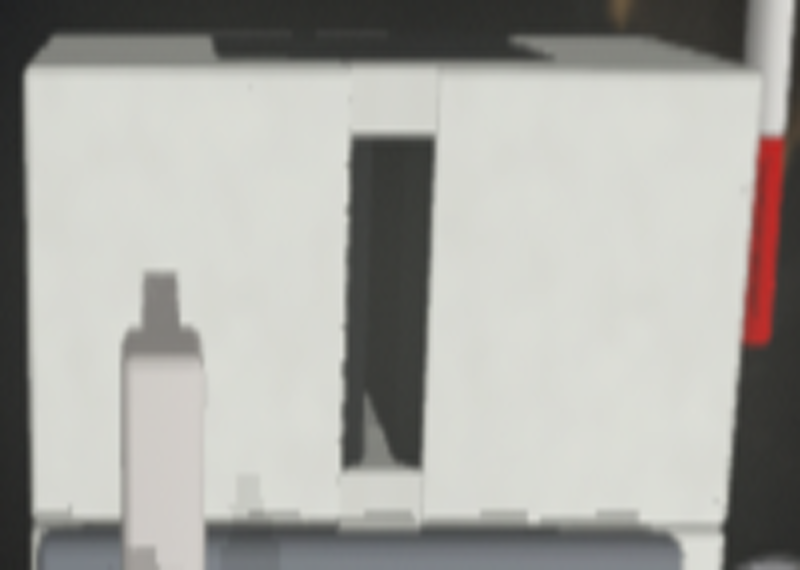

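Run:
```python
from h import *
import pickle
s,c=pickle.load(open("w4.pkl","rb"));T=camT(c,s);Rm=rot(s);p0=s["eef_pos"]
U=lambda a,b:(240+a/4,140+b/6)
D={}
for n,p in dict(TL=(352,136),TR=(435,136),BL=(342,470),BR=(422,468),rTL=(25,70),rTR=(757,75),rBL=(33,520),rBR=(725,525)).items():
    D[n]=onz(U(*p),85,c,T);print(n,np.round(D[n],1))
m=sum(D[k] for k in["TL","TR","BL","BR"])/4
print("slot",m,"tool rel",Rm.T@(m-p0))
for a,b in [("BL","TL"),("BR","TR"),("rBL","rTL"),("rBR","rTR")]:
    d=D[b]-D[a];print(a,b,np.degrees(np.arctan2(-d[0],d[1])),np.linalg.norm(d))
d=D["rTR"]-D["rTL"];print(np.degrees(np.arctan2(d[1],d[0])),np.linalg.norm(d))
print("tool yaw",np.degrees(np.arctan2(Rm[1,0],Rm[0,0])))
M=np.array(c["mount"])
# blade bottom near corner pts in tool coordinates at z_tool=+25
for p in [(143,272),(180,272)]:
    o,v=ray(U(*p),c,M); q=o+v*(25-o[2])/v[2];print("blade bottom tool",q)
for p in [(122,355),(202,355)]:
    o,v=ray(U(*p),c,M); q=o+v*(33-o[2])/v[2];print("bar bottom tool",q)
```

```text
TL [646.3 235.9  85. ]
TR [665.3 234.6  85. ]
BL [642.2 182.6  85. ]
BR [661.5 181.5  85. ]
rTL [572.4 251.3  85. ]
rTR [739.  238.6  85. ]
rBL [567.  179.5  85. ]
rBR [735.2 166.4  85. ]
slot [653.83383775 208.6280702   85.        ] tool rel [ 53.69860035 161.84000162   7.87127534]
BL TL -4.413656837284534 53.524813528523396
BR TR -4.180283271919376 53.20206259203124
rBL rTL -4.34044181809453 72.0210427535474
rBR rTR -3.012562521904715 72.30965982039008
-4.3551903016319855 167.06552833355366
tool yaw -4.262119824287814
blade bottom tool [ -2.91528908 102.29735339  25.        ]
blade bottom tool [  3.95286304 102.35048293  25.        ]
bar bottom tool [-4.31072289 25.95460882 33.        ]
bar bottom tool [ 5.6812434  26.01866627 33.        ]
```

>>> jog_arm:
  targets:
    - {"offset": [0.015,0,0.002],"yaw": 0}
    - {"offset": [0.035,0,0.005],"yaw": 0}
    - {"offset": [0.0532,0.015,0.0062],"yaw": 0}
    - {"offset": [0.0532,0.04,0.0062],"yaw": 0}
    - {"offset": [0.0532,0.06,0.0062],"yaw": 0}
    - {"offset": [0.0532,0.064,0.0062],"yaw": 0}
    - {"offset": [0.0532,0.064,0.0062],"yaw": 0}
    - {"offset": [0.0532,0.064,0.0062],"yaw": 0}

```text
time_s: 7.2
eef_pos: [653.9, 207.2, 184.7]
ee_rot: [-0.707, 0.707, -0.026, 0.026]
force: [-0.3, 0.3, -0.4]
grip_width: 0.105
```

Run:
```python
from h import *
import pickle
s=ctrl.sense(); print(s["eef_pos"],s["force"],s["grip_width"]*85.4);print(np.round(rot(s),4))
c=ctrl.capture("wrist");img=c["img"][:,:,::-1];cv2.imwrite("pics/w5c.png",cv2.resize(img[120:270,200:360],None,fx=5,fy=4,interpolation=cv2.INTER_CUBIC))
pickle.dump((s,c),open("w5.pkl","wb"))
c=ctrl.capture("side");
img=c["img"][:,:,::-1];cv2.imwrite("pics/s5.png",cv2.resize(img[220:300,240:350],None,fx=7,fy=7,interpolation=cv2.INTER_CUBIC))
```

```text
[653.85260857 207.23572875 184.71297856] [-0.31031618  0.32460142 -0.44650881] 8.936413164383767
[[ 9.973e-01  7.000e-04  7.390e-02]
 [-7.390e-02 -1.000e-04  9.973e-01]
 [ 7.000e-04 -1.000e+00  0.000e+00]]
```

View pics/w5c.png

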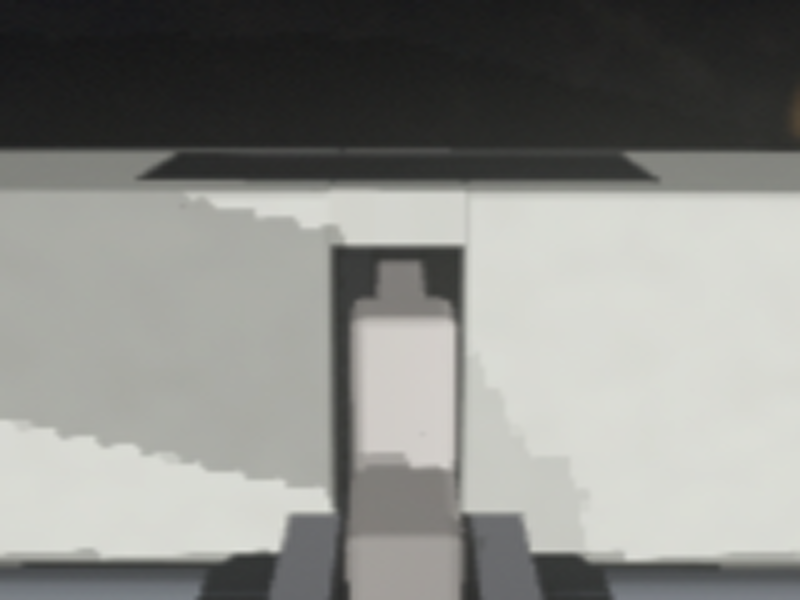

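View pics/s5.png

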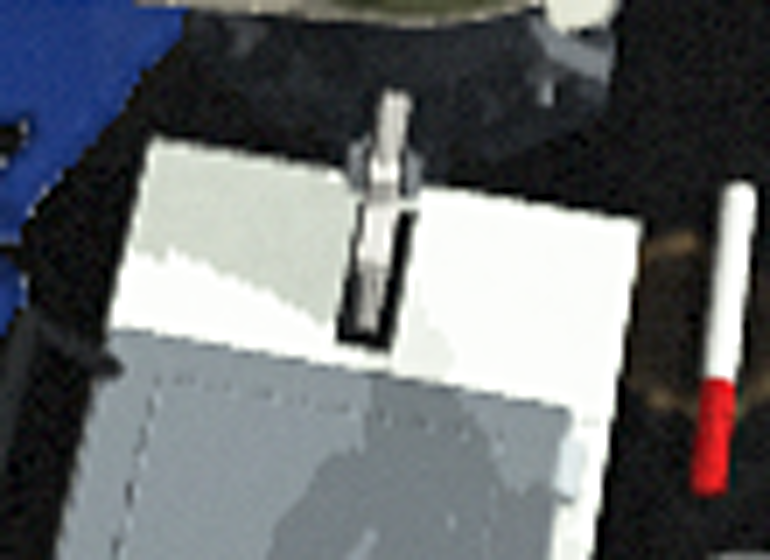

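Run:
```python
from h import *
import pickle
s,c=pickle.load(open("w5.pkl","rb"));T=camT(c,s);Rm=rot(s);p0=s["eef_pos"]
U=lambda a,b:(200+a/5,120+b/4)
for h in (93,95,97):
  for n,p,z in [("slotend",(398,246),85),("blade",(401,262),h),("barbot",(401,297),h+62)]:
    print(n,h,Rm.T@(onz(U(*p),z,c,T)-p0))
```

```text
slotend 93 [-4.89845647e-02  9.97130047e+01  2.83630548e+01]
blade 93 [ 0.4075249  91.71331872 26.96862708]
barbot 93 [ 0.52489604 29.71339519 34.67133393]
slotend 95 [-4.89845647e-02  9.97130047e+01  2.83630548e+01]
blade 95 [ 0.41116137 89.71332127 27.36328442]
barbot 95 [ 0.52847264 27.71339777 35.12445435]
slotend 97 [-4.89845647e-02  9.97130047e+01  2.83630548e+01]
blade 97 [ 0.41479784 87.71332382 27.75794177]
barbot 97 [ 0.53204925 25.71340035 35.57757476]
```

>>> jog_arm:
  targets:
    - {"offset": [-0.0005,0,-0.0008],"yaw": 0}
    - {"offset": [-0.0005,0,-0.0008],"yaw": 0}
    - {"offset": [-0.0005,0.004,-0.0008],"yaw": 0}
    - {"offset": [-0.0005,0.008,-0.0008],"yaw": 0}
    - {"offset": [-0.0005,0.012,-0.0008],"yaw": 0}
    - {"offset": [-0.0005,0.016,-0.0008],"yaw": 0}
    - {"offset": [-0.0005,0.02,-0.0008],"yaw": 0}
    - {"offset": [-0.0005,0.024,-0.0008],"yaw": 0}
    - {"offset": [-0.0005,0.024,-0.0008],"yaw": 0}

```text
time_s: 8.05
eef_pos: [653.2, 206.4, 160.2]
ee_rot: [-0.707, 0.707, -0.026, 0.026]
force: [0.2, -0.7, -0.4]
grip_width: 0.109
```

Run:
```python
from h import *
s=ctrl.sense(); print(s["eef_pos"],s["force"],s["wrist_torque"],s["grip_width"]*85.4)
c=ctrl.capture("wrist");img=c["img"][:,:,::-1];cv2.imwrite("pics/w6c.png",cv2.resize(img[120:270,200:360],None,fx=5,fy=4,interpolation=cv2.INTER_CUBIC))
```

```text
[653.21101071 206.44065062 160.15785487] [ 0.21802473 -0.69378317 -0.43953647] [-0.00825234  0.03358155 -0.02784366] 9.332869467551658
```

View pics/w6c.png

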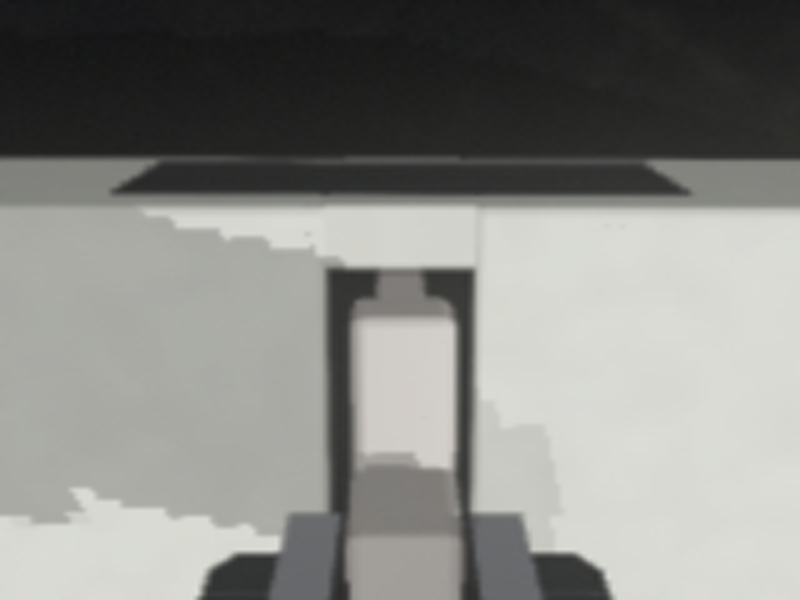

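>>> jog_arm:
  targets:
    - {"offset": [0,0.004,0],"yaw": 0}
    - {"offset": [0,0.009,0],"yaw": 0}
    - {"offset": [0,0.014,0],"yaw": 0}
    - {"offset": [0,0.019,0],"yaw": 0}
    - {"offset": [0,0.024,0],"yaw": 0}
    - {"offset": [0,0.029,0],"yaw": 0}
    - {"offset": [0,0.034,0],"yaw": 0}
    - {"offset": [0,0.039,0],"yaw": 0}
    - {"offset": [0,0.042,0],"yaw": 0}
    - {"offset": [0,0.043,0],"yaw": 0}

```text
time_s: 8.93
eef_pos: [653.2, 206.4, 117.0]
ee_rot: [-0.707, 0.707, -0.026, 0.026]
force: [0.2, 0.6, 0.2]
grip_width: 0.106
```

>>> jog_arm:
  targets:
    - {"offset": [0,0.001,0],"yaw": 0}
    - {"offset": [0,0.0025,0],"yaw": 0}
    - {"offset": [0,0.004,0],"yaw": 0}
    - {"offset": [0,0.004,0],"yaw": 0}

```text
time_s: 9.27
eef_pos: [653.2, 206.4, 112.8]
ee_rot: [-0.707, 0.707, -0.026, 0.026]
force: [-0.1, 0.4, -0.3]
grip_width: 0.109
```

>>> jog_arm:
  targets:
    - {"offset": [0,0.001,0],"yaw": 0}
    - {"offset": [0,0.002,0],"yaw": 0}
    - {"offset": [0,0.002,0],"yaw": 0}

```text
time_s: 9.52
eef_pos: [653.3, 206.5, 112.4]
ee_rot: [-0.707, 0.707, -0.026, 0.027]
force: [-4.7, -1.2, 8.4]
grip_width: 0.106
```

Run:
```python
from h import *
s=ctrl.sense(); print(s["eef_pos"],s["force"],s["wrist_torque"],s["grip_width"]*85.4)
c=ctrl.capture("wrist");img=c["img"][:,:,::-1];cv2.imwrite("pics/w7c.png",cv2.resize(img[120:270,200:360],None,fx=5,fy=4,interpolation=cv2.INTER_CUBIC))
```

```text
[653.31537306 206.50241351 112.40389968] [-4.65447645 -1.1798563   8.39803613] [-0.23615881  0.7475468  -0.03330569] 9.045531178000738
```

View pics/w7c.png

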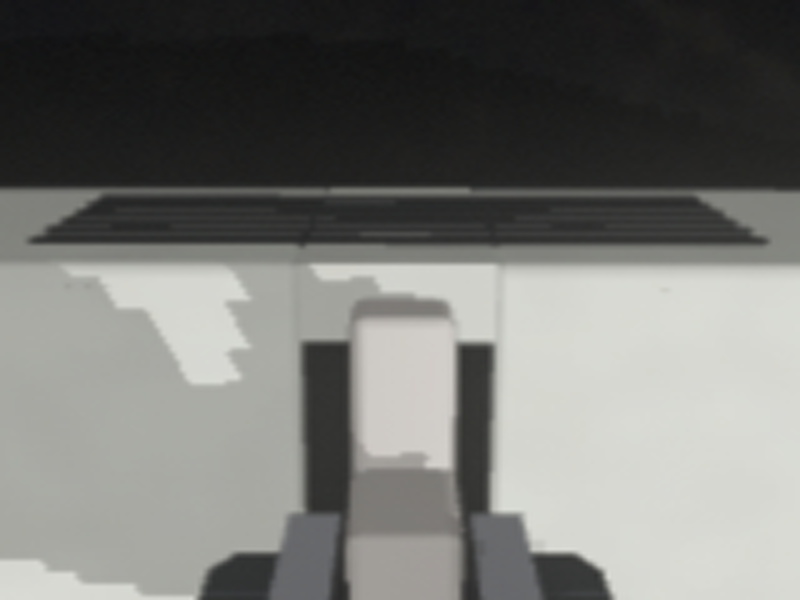

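>>> jog_arm:
  targets:
    - {"offset": [0,0,0],"yaw": 0}
    - {"offset": [0,0,0],"yaw": 0}
    - {"offset": [0,0,0],"yaw": 0}
    - {"offset": [0,0,0],"yaw": 0}
    - {"offset": [0,0,0],"yaw": 0}
    - {"offset": [0,0,0],"yaw": 0}
  fingers: 0.045

```text
time_s: 10.07
eef_pos: [653.3, 206.5, 112.2]
ee_rot: [-0.707, 0.707, -0.026, 0.026]
force: [-0.3, -0.6, -0.3]
grip_width: 0.527
```

>>> jog_arm:
  targets:
    - {"offset": [0,-0.01,0],"yaw": 0}
    - {"offset": [0,-0.03,0],"yaw": 0}
    - {"offset": [0,-0.06,0],"yaw": 0}
    - {"offset": [0,-0.09,0],"yaw": 0}
    - {"offset": [0,-0.11,0],"yaw": 0}
    - {"offset": [0,-0.12,0],"yaw": 0}
    - {"offset": [0,-0.12,0],"yaw": 0}
    - {"offset": [0,-0.12,0],"yaw": 0}

```text
time_s: 10.73
eef_pos: [653.0, 206.5, 231.5]
ee_rot: [-0.707, 0.707, -0.026, 0.026]
force: [-0.0, -0.2, -0.4]
grip_width: 0.526
```

Run:
```python
from h import *
import pickle
s=ctrl.sense(); print(s["eef_pos"],s["force"],s["grip_width"]*85.4);print(np.round(rot(s),4))
c=ctrl.capture("wrist");img=c["img"][:,:,::-1];cv2.imwrite("pics/w8.png",cv2.resize(img,(800,600),interpolation=cv2.INTER_CUBIC))
pickle.dump((s,c),open("w8.pkl","wb"))
c=ctrl.capture("side");
img=c["img"][:,:,::-1];cv2.imwrite("pics/s8.png",cv2.resize(img[220:340,220:350],None,fx=6,fy=5,interpolation=cv2.INTER_CUBIC))
```

```text
[652.99707157 206.45961556 231.51563674] [-0.0078561  -0.20894557 -0.4093171 ] 44.89592776523947
[[ 9.973e-01  2.000e-04  7.390e-02]
 [-7.390e-02 -3.000e-04  9.973e-01]
 [ 2.000e-04 -1.000e+00 -3.000e-04]]
```

View pics/w8.png

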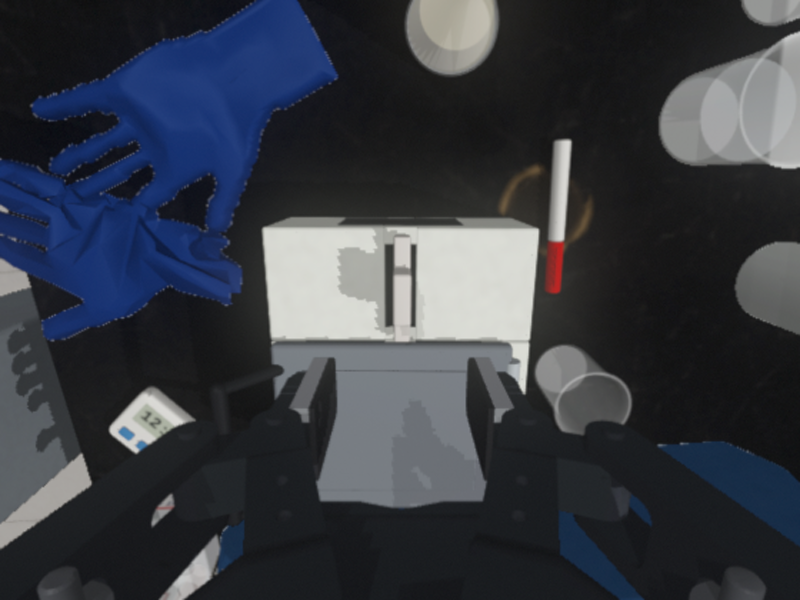

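View pics/s8.png

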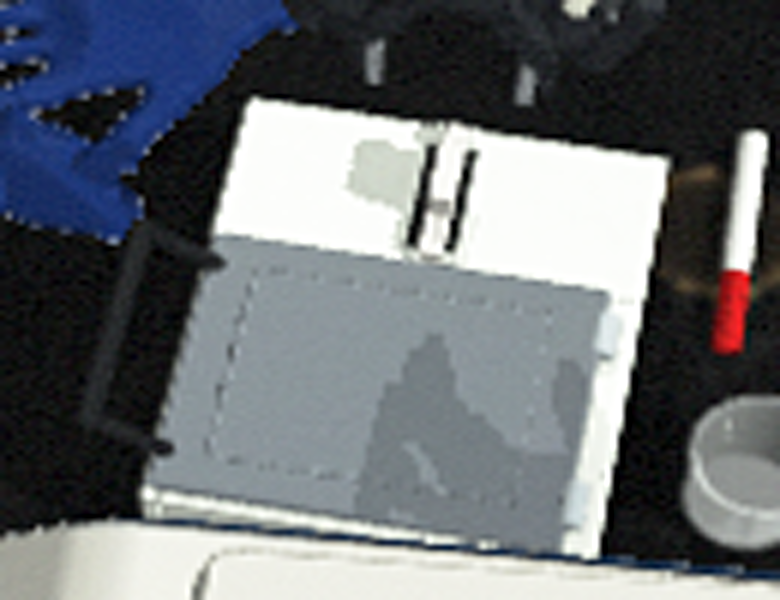

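>>> jog_arm:
  targets:
    - {"offset": [-0.015,0,-0.01],"yaw": 0}
    - {"offset": [-0.04,0,-0.028],"yaw": 0}
    - {"offset": [-0.068,0.002,-0.047],"yaw": 0}
    - {"offset": [-0.092,0.004,-0.064],"yaw": 0}
    - {"offset": [-0.104,0.006,-0.072],"yaw": 0}
    - {"offset": [-0.107,0.006,-0.074],"yaw": 0}
    - {"offset": [-0.107,0.006,-0.074],"yaw": 0}
    - {"offset": [-0.107,0.006,-0.074],"yaw": 0}

```text
time_s: 11.5
eef_pos: [541.0, 140.8, 224.1]
ee_rot: [-0.706, 0.707, -0.027, 0.025]
force: [-0.2, -0.2, -0.9]
grip_width: 0.522
```

Run:
```python
from h import *
import pickle
s=ctrl.sense(); print(s["eef_pos"],s["force"],s["joints"])
c=ctrl.capture("wrist");img=c["img"][:,:,::-1];cv2.imwrite("pics/w9.png",cv2.resize(img,(800,600),interpolation=cv2.INTER_CUBIC))
pickle.dump((s,c),open("w9.pkl","wb"))
```

```text
[540.98411533 140.75903165 224.09799965] [-0.21459209 -0.18510583 -0.93452148] [ 4.51257268e-02  4.07719278e-01  1.42828486e+00 -3.83592259e-04
  1.30822546e+00  1.19280139e-01]
```

View pics/w9.png

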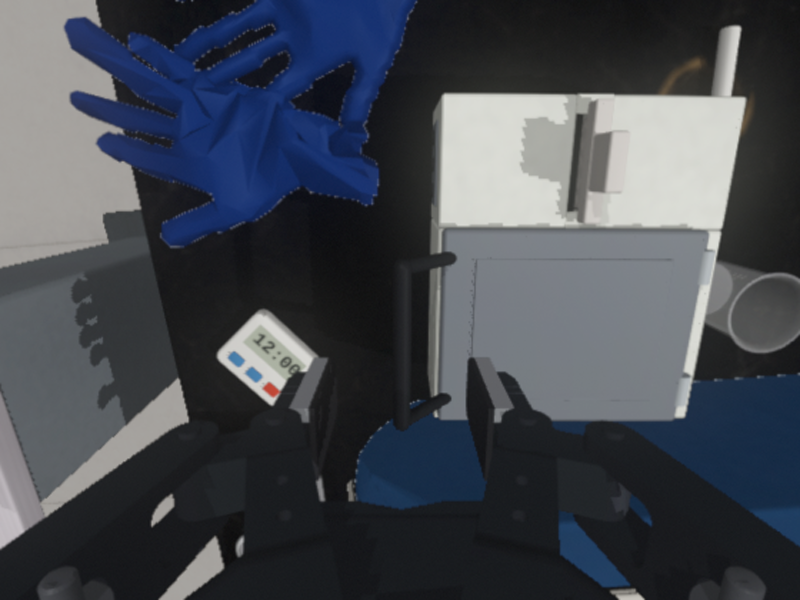

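Run:
```python
from h import *
import pickle
s,c=pickle.load(open("w9.pkl","rb"));T=camT(c,s);Rm=rot(s);p0=s["eef_pos"]
f=.7;P={}
for n,p,z in [("barL",(405,266),123),("barR",(404,420),123),("hoodFL",(443,228),95),("hoodBL",(707,230),95),("hoodFR",(440,418),95),("rFL",(441,94),85),("rBL",(745,97),85)]:
    P[n]=onz(np.array(p)*f,z,c,T);print(n,np.round(P[n],1))
m=(P["barL"]+P["barR"])/2; print("mid",m,"tool rel",Rm.T@(m-p0))
for a,b in[("hoodFL","hoodBL"),("rFL","rBL")]:
    d=P[b]-P[a];print(np.degrees(np.arctan2(d[1],d[0])),np.linalg.norm(d))
d=P["barL"]-P["barR"];print(np.degrees(np.arctan2(-d[0],d[1])),np.linalg.norm(d))
```

```text
barL [545.4 165.  123. ]
barR [538.5  75.6 123. ]
hoodFL [568.2 179.8  95. ]
hoodBL [719.  168.1  95. ]
hoodFR [560.6  58.7  95. ]
rFL [571.4 251.6  85. ]
rBL [739.2 238.9  85. ]
mid [541.93501341 120.32101198 123.        ] tool rel [  2.7206874  101.10514684 -20.24276493]
-4.436348626320212 151.27910646169732
-4.311440257097037 168.2637373695444
-4.383569077724985 89.68187822440221
```

>>> jog_arm:
  targets:
    - {"offset": [0.001,0,-0.008],"yaw": 0}
    - {"offset": [0.003,0.01,-0.02],"yaw": 0}
    - {"offset": [0.0027,0.035,-0.0202],"yaw": 0}
    - {"offset": [0.0027,0.06,-0.0202],"yaw": 0}
    - {"offset": [0.0027,0.08,-0.0202],"yaw": 0}
    - {"offset": [0.0027,0.095,-0.0202],"yaw": 0}
    - {"offset": [0.0027,0.1,-0.0202],"yaw": 0}
    - {"offset": [0.0027,0.1025,-0.0202],"yaw": 0}
    - {"offset": [0.0027,0.1025,-0.0202],"yaw": 0}
    - {"offset": [0.0027,0.1025,-0.0202],"yaw": 0}
  fingers: 0.032

```text
time_s: 12.38
eef_pos: [542.6, 120.2, 122.3]
ee_rot: [-0.706, 0.707, -0.027, 0.026]
force: [-0.5, 0.2, 0.2]
grip_width: 0.375
```

>>> jog_arm:
  targets:
    - {"offset": [0,0,0],"yaw": 0}
    - {"offset": [0,0,0],"yaw": 0}
    - {"offset": [0,0,0],"yaw": 0}
    - {"offset": [0,0,0],"yaw": 0}
    - {"offset": [0,0,0],"yaw": 0}
    - {"offset": [0,0,0],"yaw": 0}
  fingers: 0.0
  grip_force: 40

```text
time_s: 12.88
eef_pos: [539.6, 120.5, 122.4]
ee_rot: [-0.706, 0.707, -0.029, 0.022]
force: [-17.9, -1.4, 8.4]
grip_width: 0.101
```

Run:
```python
from h import *
s=ctrl.sense(); print(s["eef_pos"],s["force"],s["wrist_torque"],s["grip_width"]*85.4);print(np.round(rot(s),4))
c=ctrl.capture("wrist");img=c["img"][:,:,::-1];cv2.imwrite("pics/w10.png",img)
c=ctrl.capture("side");
img=c["img"][:,:,::-1];cv2.imwrite("pics/s10.png",cv2.resize(img[220:340,180:350],None,fx=4.6,fy=4.6,interpolation=cv2.INTER_CUBIC))
```

```text
[539.56101862 120.49857711 122.43174585] [-17.86177116  -1.4120439    8.35195567] [-0.12406067  2.96085477 -0.01225746] 8.649300171404438
[[ 9.973e-01 -9.500e-03  7.300e-02]
 [-7.300e-02 -8.000e-04  9.973e-01]
 [-9.400e-03 -1.000e+00 -1.500e-03]]
```

View pics/w10.png

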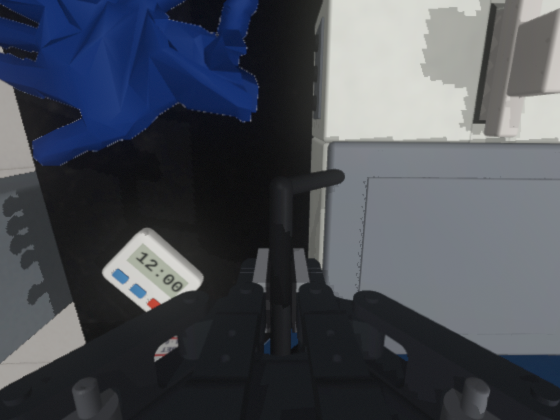

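View pics/s10.png

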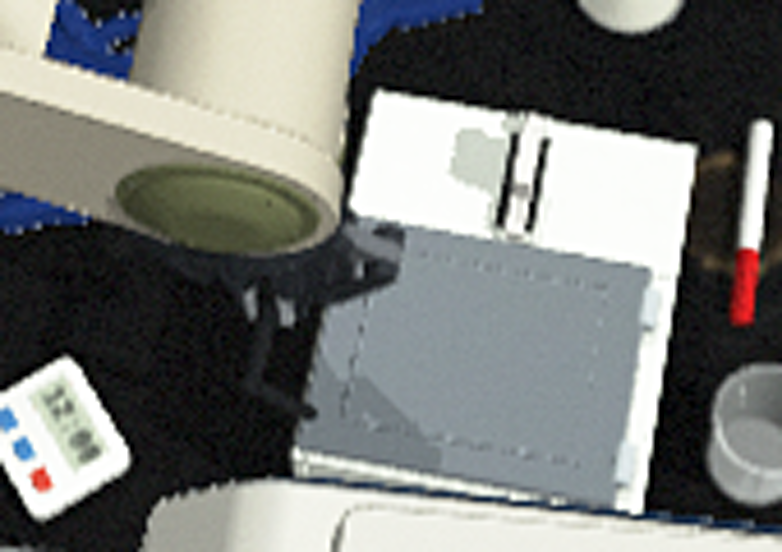

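```bash
cat >> h.py <<'E'
H0=np.array([539.5,120.5,123.])   # bar centre shut
e=np.array([np.cos(np.radians(4.35)),-np.sin(np.radians(4.35)),0])
def bar(phi):
    a=np.arctan2(33,178)+np.radians(phi);r=np.hypot(33,178)
    return H0+e*(178-r*np.cos(a))+np.array([0,0,r*np.sin(a)-33])
def phi_of(p):
    h=(p-H0)@e; return np.degrees(np.arctan2(p[2]-90,178-h)-np.arctan2(33,178)), np.hypot(p[2]-90,178-h)
def gp(s): return s["eef_pos"]-2*rot(s)[:,1]
E
python3 - <<'E'
from h import *
s=ctrl.sense();Rm=rot(s);print(gp(s),phi_of(gp(s)))
for p in [1,3,5.5,8,10.5,13,15.5,18,20.5,22.5,24,24]:
    print(p,np.round(Rm.T@(bar(p)-bar(0)),4))
E
```

```text
[539.56965948 120.47608479 124.39837905] (np.float64(0.43881769176944163), np.float64(181.22328895970267))
1 [ 0.5735 -3.1071 -0.0064]
3 [ 1.8827 -9.2889 -0.0196]
5.5 [  3.8213 -16.9457  -0.0368]
8 [  6.092  -24.5107  -0.0548]
10.5 [  8.6905 -31.9694  -0.0735]
13 [ 11.6119 -39.3077  -0.0929]
15.5 [ 14.8506 -46.5116  -0.1129]
18 [ 18.4005 -53.5673  -0.1336]
20.5 [ 22.2547 -60.4615  -0.1549]
22.5 [ 25.5523 -65.8517  -0.1723]
24 [ 28.1479 -69.817   -0.1855]
24 [ 28.1479 -69.817   -0.1855]
```

>>> jog_arm:
  targets:
    - {"offset": [0.0005,-0.003,0],"yaw": 0}
    - {"offset": [0.0019,-0.0093,0],"yaw": 0}
    - {"offset": [0.0038,-0.017,0],"yaw": 0}
    - {"offset": [0.0061,-0.0245,0],"yaw": 0}
    - {"offset": [0.0087,-0.032,0],"yaw": 0}
    - {"offset": [0.0116,-0.0393,-0.0001],"yaw": 0}
    - {"offset": [0.0149,-0.0465,-0.0001],"yaw": 0}
    - {"offset": [0.0184,-0.0536,-0.0001],"yaw": 0}
    - {"offset": [0.0223,-0.0605,-0.0002],"yaw": 0}
    - {"offset": [0.0256,-0.0659,-0.0002],"yaw": 0}
    - {"offset": [0.0281,-0.0698,-0.0002],"yaw": 0}
    - {"offset": [0.0281,-0.0698,-0.0002],"yaw": 0}

```text
time_s: 13.98
eef_pos: [567.5, 118.3, 193.5]
ee_rot: [-0.706, 0.707, -0.03, 0.021]
force: [-11.8, -1.9, 4.0]
grip_width: 0.1
```

Run:
```python
from h import *
s=ctrl.sense();Rm=rot(s);print(s["force"],s["wrist_torque"],s["grip_width"]*85.4,s["joints"]);print(np.round(Rm,4));a,r=phi_of(gp(s));print(gp(s),a,r)
for p in [25,27,29.5,32,34.5,37,39.5,42,44,45]:
    print(p,np.round(Rm.T@(bar(p)-bar(a)),4))
c=ctrl.capture("side");
img=c["img"][:,:,::-1];cv2.imwrite("pics/s11.png",cv2.resize(img[200:340,180:350],None,fx=4.3,fy=4.3,interpolation=cv2.INTER_CUBIC))
c=ctrl.capture("wrist");img=c["img"][:,:,::-1];cv2.imwrite("pics/w11.png",img)
```

```text
[-11.79351404  -1.92097147   3.96676883] [-0.17015735  2.1360612  -0.00795434] 8.5023821471954 [ 3.91890362e-03  4.83599529e-01  1.39622204e+00 -9.60123869e-04
  1.27409408e+00  7.71837240e-02]
[[ 0.9973 -0.0123  0.0729]
 [-0.0729 -0.001   0.9973]
 [-0.0122 -0.9999 -0.0019]]
[567.51330934 118.30796872 195.54371775] 24.645947941347178 183.32982182160598
25 [ 0.6356 -0.9205 -0.0036]
27 [ 4.3322 -6.0453 -0.0242]
29.5 [  9.2007 -12.2649  -0.0503]
32 [ 14.3359 -18.2661  -0.0767]
34.5 [ 19.7279 -24.0376  -0.1035]
37 [ 25.3666 -29.5684  -0.1305]
39.5 [ 31.2411 -34.848   -0.1577]
42 [ 37.3404 -39.8663  -0.1851]
44 [ 42.3738 -43.6865  -0.2072]
45 [ 44.9397 -45.5301  -0.2182]
```

View pics/s11.png

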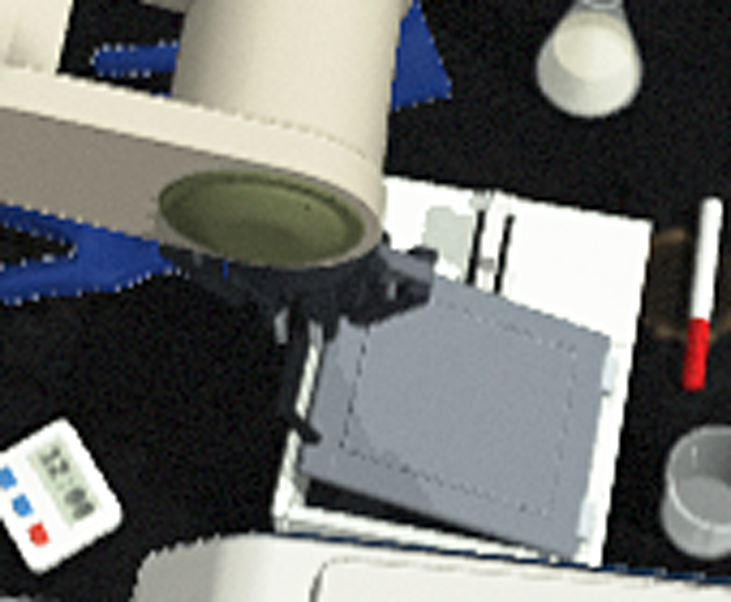

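View pics/w11.png

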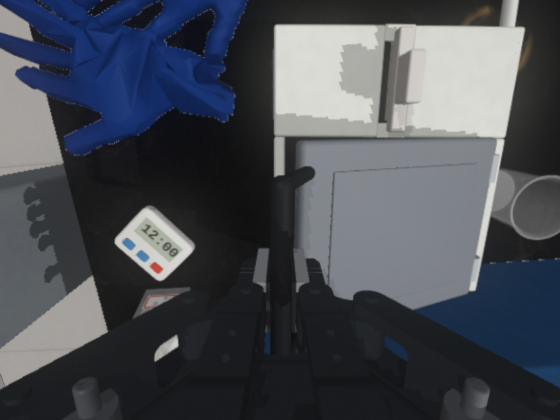

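>>> jog_arm:
  targets:
    - {"offset": [0.001,-0.0016,0],"yaw": 0}
    - {"offset": [0.0043,-0.0066,0],"yaw": 0}
    - {"offset": [0.0092,-0.0129,0],"yaw": 0}
    - {"offset": [0.0143,-0.019,0],"yaw": 0}
    - {"offset": [0.0197,-0.0248,-0.0001],"yaw": 0}
    - {"offset": [0.0254,-0.0304,-0.0001],"yaw": 0}
    - {"offset": [0.0313,-0.0357,-0.0002],"yaw": 0}
    - {"offset": [0.0374,-0.0407,-0.0002],"yaw": 0}
    - {"offset": [0.042,-0.0443,-0.0002],"yaw": 0}
    - {"offset": [0.045,-0.0462,-0.0002],"yaw": 0}
    - {"offset": [0.045,-0.0462,-0.0002],"yaw": 0}
    - {"offset": [0.045,-0.0462,-0.0002],"yaw": 0}

```text
time_s: 15.08
eef_pos: [612.4, 114.9, 241.4]
ee_rot: [-0.706, 0.707, -0.03, 0.021]
force: [-11.1, -1.5, 9.8]
grip_width: 0.1
```

Run:
```python
from h import *
import pickle
s=ctrl.sense();Rm=rot(s);print(s["force"],s["wrist_torque"],s["grip_width"]*85.4,s["joints"]);print(np.round(Rm,4));print(gp(s),phi_of(gp(s)),phi_of(gp(s)-[0,0,1.4]))
c=ctrl.capture("side");pickle.dump(c,open("s12.pkl","wb"))
img=c["img"][:,:,::-1];cv2.imwrite("pics/s12.png",cv2.resize(img[200:340,210:350],None,fx=4.3,fy=4.3,interpolation=cv2.INTER_CUBIC))
s=ctrl.sense();c=ctrl.capture("wrist");pickle.dump((s,c),open("w12.pkl","wb"));img=c["img"][:,:,::-1];cv2.imwrite("pics/w12.png",cv2.resize(img,(800,600)))
```

```text
[-11.08404343  -1.4721269    9.76747884] [-0.3009513   2.0592195  -0.03201515] 8.547124471134309 [-1.82678373e-03  5.45610230e-01  1.17227373e+00 -1.36975296e-03
  1.43659812e+00  7.11196676e-02]
[[ 0.9973 -0.0129  0.0727]
 [-0.0727 -0.0013  0.9974]
 [-0.0128 -0.9999 -0.0023]]
[612.41995955 114.8606711  243.36067454] (np.float64(45.13411915172847), np.float64(185.78377632226437)) (np.float64(44.88889566970684), np.float64(184.62979622975027))
```

View pics/s12.png

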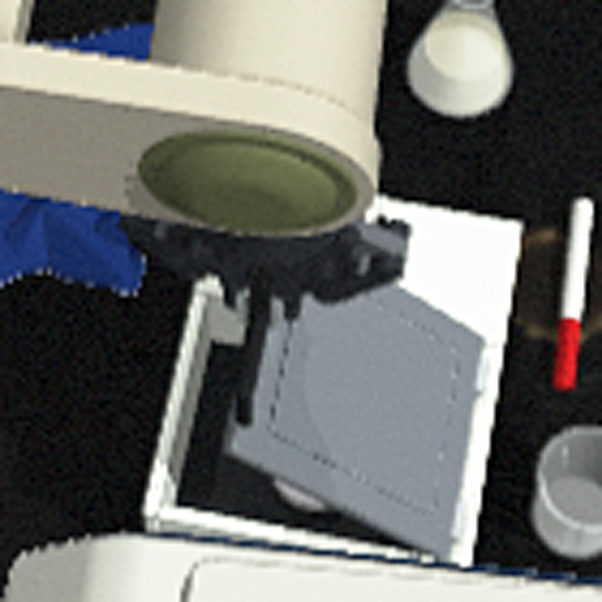

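View pics/w12.png

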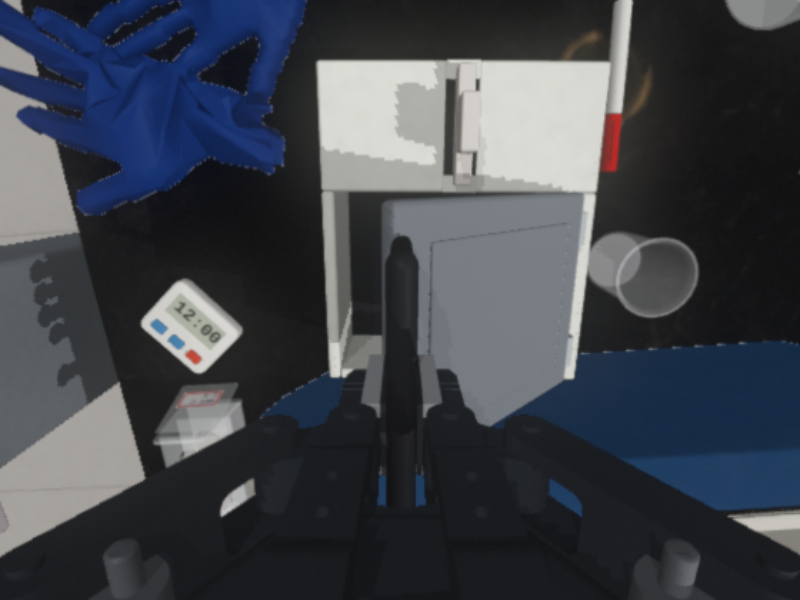

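Run:
```python
from h import *
import pickle
c=pickle.load(open("s12.pkl","rb"));T=camT(c)
img=c["img"][:,:,::-1];cv2.imwrite("pics/s12c.png",cv2.resize(img[255:335,245:335],None,fx=8,fy=7.4,interpolation=cv2.INTER_CUBIC))
def rp(p,phi,hz=90):
    hx=(H0+178*e)
    d=(p-hx)@e; z=p[2]-hz; a=np.radians(phi)
    # d negative in front
    f=-d; f2=f*np.cos(a)-z*np.sin(a); z2=f*np.sin(a)+z*np.cos(a)
    q=p+e*(f-f2); q[2]=hz+z2; return q
for dx in (-1.5,0,1.5):
  H0=np.array([539.5+dx,120.5,123.])
  for z,p in [(123,(235.3,304.)),(123,(243.9,266.5))]:
    P=onz(p,z,c,T)
    print(dx,np.round(P,1),[(f,np.round(proj(rp(P,f),c,T)[0],1).tolist()) for f in (40,43,45,47,50)])
  s,w=pickle.load(open("w9.pkl","rb"));Tw=camT(w,s);s2,w2=pickle.load(open("w12.pkl","rb"));T2=camT(w2,s2)
  for n,p,z in [("hoodFL",(443,228),95),("hoodBL",(707,230),95),("barL",(405,266),123)]:
    P=onz(np.array(p)*.7,z,w,Tw)
    print(n,[(f,np.round(proj(rp(P,f),w2,T2)[0]/.7,1).tolist()) for f in (40,43,45,47,50)])
```

```text
-1.5 [538.3  70.6 123. ] [(40, [262.3, 292.2]), (43, [265.8, 291.9]), (45, [268.3, 291.7]), (47, [270.9, 291.6]), (50, [274.9, 291.5])]
-1.5 [544.  159.4 123. ] [(40, [270.6, 251.6]), (43, [274.1, 251.1]), (45, [276.6, 250.8]), (47, [279.1, 250.5]), (50, [283.0, 250.2])]
hoodFL [(40, [375.1, 197.7]), (43, [388.8, 198.5]), (45, [398.9, 199.1]), (47, [409.9, 199.7]), (50, [427.8, 200.6])]
hoodBL [(40, [581.9, 191.1]), (43, [582.2, 191.1]), (45, [582.4, 191.1]), (47, [582.6, 191.1]), (50, [582.9, 191.1])]
barL [(40, [372.4, 256.4]), (43, [395.0, 259.9]), (45, [411.8, 262.3]), (47, [429.8, 264.6]), (50, [459.2, 268.2])]
0 [538.3  70.6 123. ] [(40, [262.4, 292.1]), (43, [266.0, 291.7]), (45, [268.6, 291.6]), (47, [271.2, 291.4]), (50, [275.2, 291.3])]
0 [544.  159.4 123. ] [(40, [270.8, 251.5]), (43, [274.3, 250.9]), (45, [276.8, 250.6]), (47, [279.3, 250.3]), (50, [283.2, 250.0])]
hoodFL [(40, [375.8, 197.8]), (43, [389.8, 198.7]), (45, [400.1, 199.3]), (47, [411.2, 199.9]), (50, [429.6, 200.9])]
hoodBL [(40, [583.1, 191.2]), (43, [583.6, 191.2]), (45, [583.9, 191.2]), (47, [584.1, 191.2]), (50, [584.5, 191.2])]
barL [(40, [373.3, 257.0]), (43, [396.3, 260.6]), (45, [413.3, 263.0]), (47, [431.6, 265.4]), (50, [461.6, 269.0])]
1.5 [538.3  70.6 123. ] [(40, [262.6, 292.0]), (43, [266.2, 291.6]), (45, [268.8, 291.4]), (47, [271.4, 291.3]), (50, [275.5, 291.1])]
1.5 [544.  159.4 123. ] [(40, [270.9, 251.3]), (43, [274.5, 250.7]), (45, [277.0, 250.4]), (47, [279.5, 250.1]), (50, [283.5, 249.8])]
hoodFL [(40, [376.6, 197.9]), (43, [390.8, 198.8]), (45, [401.3, 199.5]), (47, [412.6, 200.1]), (50, [431.3, 201.1])]
hoodBL [(40, [584.3, 191.2]), (43, [584.9, 191.2]), (45, [585.3, 191.2]), (47, [585.6, 191.3]), (50, [586.2, 191.3])]
barL [(40, [374.2, 257.6]), (43, [397.5, 261.2]), (45, [414.8, 263.7]), (47, [433.5, 266.2]), (50, [464.0, 269.9])]
```

View pics/s12c.png

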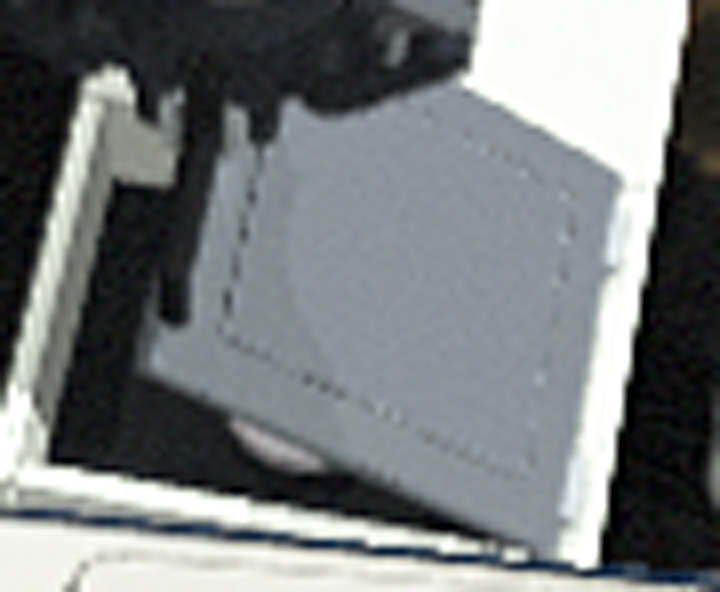

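Run:
```python
from h import *
import pickle
s,w=pickle.load(open("w9.pkl","rb"));s2,w2=pickle.load(open("w12.pkl","rb"))
a=cv2.resize(w["img"][150:190,275:505,::-1],None,fx=3.4,fy=6,interpolation=cv2.INTER_CUBIC)
b=cv2.resize(w2["img"][125:195,255:430,::-1],None,fx=4.47,fy=4.9,interpolation=cv2.INTER_CUBIC)
n=min(a.shape[1],b.shape[1]);cv2.imwrite("pics/cmp.png",np.vstack([a[:,:n],b[:,:n]]));print(a.shape,b.shape)
c=pickle.load(open("s12.pkl","rb"))
```

```text
(240, 782, 3) (343, 782, 3)
```

View pics/cmp.png

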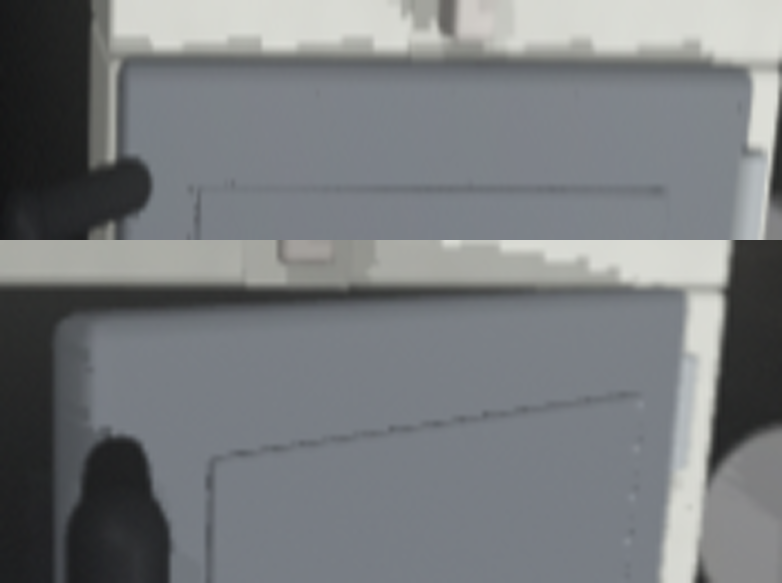

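Run:
```python
from h import *
import pickle
s,w=pickle.load(open("w9.pkl","rb"));Tw=camT(w,s);s2,w2=pickle.load(open("w12.pkl","rb"));T2=camT(w2,s2)
def rp(p,phi,dx,hz=90):
    hx=(H0+[dx,0,0]+178*e); f=-((p-hx)@e); z=p[2]-hz; a=np.radians(phi)
    f2=f*np.cos(a)-z*np.sin(a); z2=f*np.sin(a)+z*np.cos(a)
    q=p+e*(f-f2); q[2]=hz+z2; return q
F=onz((332.1,181.3),95,w,Tw);B=onz((470.3,181.3),95,w,Tw);print(F,B)
for dx in(-1.5,0,2.4):
  for f in (42,43,44,45,46,47): print(dx,f,np.round(proj(rp(F,f,dx),w2,T2)[0],1),np.round(proj(rp(B,f,dx),w2,T2)[0],1))
# static check: reader corner rear-left & front-left in both
for p in [(441,94),(745,97)]: print("pred static",proj(onz(np.array(p)*.7,85,w,Tw),w2,T2)[0]/.7)
```

```text
[585.49412768 160.65254732  95.        ] [700.22540786 152.52897139  95.        ]
-1.5 42 [293.6 168.6] [394.8 155.2]
-1.5 43 [296.5 169.1] [395.2 155.3]
-1.5 44 [299.5 169.5] [395.6 155.3]
-1.5 45 [302.6 169.9] [396.  155.3]
-1.5 46 [305.8 170.4] [396.5 155.3]
-1.5 47 [309.1 170.8] [396.9 155.4]
0 42 [294.3 168.9] [395.6 155.4]
0 43 [297.3 169.3] [396.1 155.4]
0 44 [300.3 169.8] [396.5 155.4]
0 45 [303.5 170.2] [397.  155.4]
0 46 [306.7 170.6] [397.5 155.5]
0 47 [310.1 171.1] [397.9 155.5]
2.4 42 [295.5 169.3] [397.1 155.6]
2.4 43 [298.5 169.7] [397.6 155.6]
2.4 44 [301.6 170.2] [398.1 155.6]
2.4 45 [304.9 170.7] [398.6 155.7]
2.4 46 [308.2 171.1] [399.1 155.7]
2.4 47 [311.7 171.6] [399.6 155.7]
pred static [315.24282534  60.07443604]
pred static [609.17728736  61.15174575]
```

>>> jog_arm:
  targets:
    - {"offset": [0.001,-0.0008,0],"yaw": 0}
    - {"offset": [0.0018,-0.0013,0],"yaw": 0}
    - {"offset": [0.0018,-0.0013,0],"yaw": 0}
    - {"offset": [0.0018,-0.0013,0],"yaw": 0}
    - {"offset": [0.0018,-0.0013,0],"yaw": 0}
    - {"offset": [0.0018,-0.0013,0],"yaw": 0}
    - {"offset": [0.0018,-0.0013,0],"yaw": 0}
    - {"offset": [0.0018,-0.0013,0],"yaw": 0}

```text
time_s: 15.85
eef_pos: [614.0, 114.7, 242.9]
ee_rot: [-0.706, 0.707, -0.03, 0.021]
force: [-4.6, -1.8, 2.1]
grip_width: 0.097
```

Run:
```python
from h import *
import pickle
s=ctrl.sense();print(s["force"],s["grip_width"]*85.4,s["dq"]);print(gp(s),phi_of(gp(s)))
c=ctrl.capture("wrist");pickle.dump((s,c),open("w13.pkl","wb"))
b=cv2.resize(c["img"][125:195,255:430,::-1],None,fx=4.47,fy=4.9,interpolation=cv2.INTER_CUBIC);cv2.imwrite("pics/w13.png",b)
for n in ["scene","side"]:
    c=ctrl.capture(n);cv2.imwrite(f"pics/{n}13.png",c["img"][:,:,::-1])
s2,w2=ctrl.sense(),None
s2,w2=pickle.load(open("w13.pkl","rb"));T2=camT(w2,s2);s0,w=pickle.load(open("w9.pkl","rb"));Tw=camT(w,s0)
def rp(p,phi,hz=90):
    hx=(H0+178*e); f=-((p-hx)@e); z=p[2]-hz; a=np.radians(phi)
    f2=f*np.cos(a)-z*np.sin(a); z2=f*np.sin(a)+z*np.cos(a)
    q=p+e*(f-f2); q[2]=hz+z2; return q
F=onz((332.1,181.3),95,w,Tw)
for f in (43,44,45,46,47): u=proj(rp(F,f),w2,T2)[0];print(f,u,"crop",(u[0]-255)*4.47,(u[1]-125)*4.9)
print(ctrl.sense()["eef_pos"])
```

```text
[-4.60032621 -1.82480785  2.08073671] 8.259625122833414 [-0.00111176 -0.00062013  0.00098635 -0.00088535 -0.00252544  0.00090992]
[614.03072887 114.69923448 244.85498148] (np.float64(45.805050861147585), np.float64(186.11659364574888))
43 [294.2398905  168.85328128] crop 175.4023105483138 214.88107826238578
44 [297.22894582 169.2856946 ] crop 188.76338782563744 216.9999035624198
45 [300.31877531 169.71872229] crop 202.57492565048005 219.12173922451782
46 [303.50958077 170.15204423] crop 216.83782605092355 221.2450167097892
47 [306.80141803 170.58532594] crop 231.55233860932142 223.36809712393818
[613.98616682 114.71159874 242.84463642]
```

View pics/w13.png

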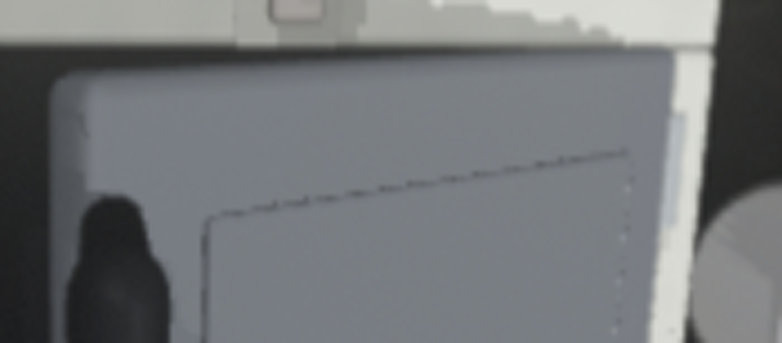

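View pics/side13.png

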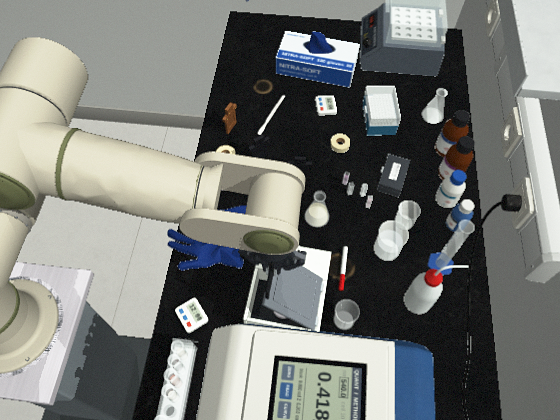

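```bash
python3 -c "
from rig import ctrl
print(ctrl.finish_job()); print(ctrl.sense()['eef_pos'])"
```

```text
the job is handed in; nothing more can be done
None
the job is handed in; nothing more can be done
```

I put the wide filter plate in the reader's slot. I then raised the hood by its bar handle and handed the job in at about 16 s of robot time, still holding it at roughly 45°.

- **Plate:** I took the square-window plate from the stand and lowered it until about 8 N of contact showed the cross-bar on the housing. I then let go, and the pictures taken afterwards show it seated. The hood stayed shut throughout.
- **Hood:** My checks of the angle disagreed slightly. The final picture reads about 45°, and the arm's position gives 45.8°. Just before a last 0.7° correction, other features in the pictures had read nearer 43.6°. The bar also followed a path about 3–5 mm wider than the stated dimensions predict, so the angle could be off by about a degree.
- **At hand-in:** The arm was still, the fingers were closed on the bar, and the force on the tool was about 5 N.
- **Other things:** I never touched the narrow plate or anything else on the bench. In the last side picture the timer, marker, beaker and flask look in place; the arm hid the stand and part of the tape. I did not measure any of their positions again.

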